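Let the orange battery out of the dispenser

ROBOT

A 7-joint arm with a two-finger parallel gripper is mounted at the origin on the work surface; the furniture and walls round the work are solid. World frame = base frame: x ahead of the robot, y to its left, z up, the work surface at z = 0. Lengths are in m, angles in rad, forces in N, time in s.
With the tool pointing down it reaches from about 0.425 to 0.925 m from the base axis. Payload 6.8 kg.
Tool frame: the origin (TCP) lies between the finger pads; the fingertips stand 8 mm ahead of it and the grasp point (between the pads) lies 11 mm behind it; z points along the fingers, y is the line along which they close (so a half turn about z gives the same grasp; the last joint's range is limited). The gripper opens to 88 mm and grips with 3 to 60 N. Pads are 20 mm wide; open, the fingers measure 115 mm over their backs; the gripper's body (75 mm by 178 mm) begins 61 mm behind the grasp point.
Start: joints at [1.062, 0.477, 0.022, 1.555, -0.011, 1.109, -0.083], TCP at [0.263, -0.622, 0.231] pointing down, gripper open.
Joint ranges: [-2.96, 2.96], [-0.34, 2.1], [-1.41, 1.46], [0.24, 2.44], [-1.37, 4.51], [0.17, 1.92], [-2.96, 2.96]. Speed limits (rad/s): [2.39, 2.39, 3.14, 3.14, 3.14, 3.14, 3.14].

INTERFACE

Orientations are given as [roll, pitch, yaw] about the fixed x, y, z axes, in that order (R = Rz(yaw) Ry(pitch) Rx(roll)).
In Python, from station import get_state, capture, close_job gives the robot as it stands.
- The arm moves only by the tool apply_moves, never from a script. Its argument "plan" is a list of rows, each a list of 4 numbers: the shift along the world's x, y, z in cm, then the turn about the world's z in rad. A call has 1 to 8 rows; each row shifts and turns the commanded pose from where the row before left it; what a row does not reach is not made up. A row lasts 1/12 s, in which the tool goes at most 41.7 mm and 7.16 degrees, less where a joint would pass 70% of its speed; a pose out of reach is approached as far as the arm can. A call is refused whole if a number of a shift passes 4.17 or a number of a turn 0.125, either way. A call with a gripper value outside its range is refused whole. "claw" is the finger opening in cm, from 0 to 8.78, set as the call begins (left out, the last holds). The fingers move at their own pace and stop on an object; the grip force is fixed at half the most. Time passes only in rows, so rows that do not move let the fingers close. It gives the time, the measured TCP pose, the force, the opening and the grip force at its end, in the units of the state.
- get_state(): the state, without advancing time (a new reading comes with each control period).
- capture(name): name is "side" or "top" or "wrist"; returns a dict with "pixels" (420x560x3 uint8, red, green, blue), "range_z" (420x560 float32, m along the optical axis (not along the pixel's ray), 0 where there is no reading), "camera_matrix" (3x3 intrinsics, pixels), "D" ([k1, k2, p1, p2, k3] as OpenCV has them; the pictures are not rectified), "rvec" (rotation vector, rad) and "tvec" (3), from world to camera coordinates, as OpenCV has them; the wrist camera has in their place "tool_from_camera" (4x4, takes a point from camera to tool coordinates, whose origin is the TCP and whose axes are the flange's). Camera axes: x right, y down, z forward; pixel columns grow to the right and rows downward; lengths in m; the calibration is good to about 2 mm. A picture is of the moment at which its call begins: read the wrist's pose just before it.
- close_job(): hands the job in; it is judged then, once.
The state is a dict: "time": time; "joint_pos": joint angles; "joint_velocities": joint speeds; "effort": joint torques, N m; "ee_pos": TCP position; "eef_rot": TCP orientation; "ft_force": force on the tool from outside, world axes, zero at the start; "torque": the same for the moment, N m; "grip_width": finger opening in m; "grip_force": force on a finger pad.
Only numpy, scipy, OpenCV 4.12 (cv2) and the standard library are available. Lean on these libraries where they do the work, as an engineer would, in place of code of your own. Each camera call takes 0.05 s, during which the arm holds its last target. There are 200 camera calls.

TASK

Let the orange battery out of the battery dispenser: press down the yellow paddle behind the lane it lies in, keep it down until the battery has rolled to the front lip, then let go so that the gate shuts again. Do not touch the batteries or the gates themselves; the blue battery stays behind its gate, and the things lying round the dispenser stay where they are.

Things in the scene. Friction and masses are not known exactly. Their poses are not given: they have to be found in the camera images.
- rack: white two-lane battery dispenser fixed to the table, 192 x 152 mm; origin under its middle at table height, x to its back (away from the robot at yaw 0), y to its left. Each lane ramps down to the front (-x), to a 36 mm high lip. Clear gates 50 mm wide, not to be touched, hang across the lanes at x = -10 mm. Axle posts at x = 65 mm are 113 mm high; the paddles reach back to x = 149 mm.
- orange_cell: orange battery, 26 mm diameter, 50 mm long, lying across its lane, about 65 g; origin at its centre, y along its length. At the start it rests behind the shut gate of one of the two lanes; which one varies (rack y = +38 mm left, -38 mm right). Let out, it comes to rest against the front lip at about x = -87 mm in the rack's frame.
- blue_cell: blue battery, 26 mm diameter, 50 mm long, lying across its lane, about 65 g; origin at its centre, y along its length. At the start it rests behind the shut gate of one of the two lanes; which one varies (rack y = +38 mm left, -38 mm right). It must stay there.
- paddle_left (a point): centre of the top face of the yellow ribbed paddle (44 x 44 mm, 6 mm thick) at the back end of the lever of the left (rack +y) lane. At rest it lies 109 mm above the table, at x = 127 mm, y = +38 mm in the rack's frame, level, with nothing under it down to the table.
- paddle_right (a point): centre of the top face of the yellow ribbed paddle (44 x 44 mm, 6 mm thick) at the back end of the lever of the right (rack -y) lane. At rest it lies 109 mm above the table, at x = 127 mm, y = -38 mm in the rack's frame, level, with nothing under it down to the table.
- lever_left (a joint): rocking lever of the left (rack +y) lane: 0 = at rest, gate shut; grows as the paddle is pressed, 0.40 rad = end stop, paddle centre 24 mm lower. Its axle lies along the rack's y, 62 mm in front of the paddle's centre. A spring returns it: 1.5 N on the paddle starts it, 3.5 N holds it down. At 0.25 rad at the latest the battery passes the gate and rolls to the lip in under a second.
- lever_right (a joint): rocking lever of the right (rack -y) lane: 0 = at rest, gate shut; grows as the paddle is pressed, 0.40 rad = end stop, paddle centre 24 mm lower. Its axle lies along the rack's y, 62 mm in front of the paddle's centre. A spring returns it: 1.5 N on the paddle starts it, 3.5 N holds it down. At 0.25 rad at the latest the battery passes the gate and rolls to the lip in under a second.
- sticky_pad: loose pad of yellow sticky notes, 76 x 76 x 19 mm, on the table left of the dispenser; origin under its centre. Bystander.
- glue_stick: loose glue stick lying right of the dispenser, 94 x 27 x 27 mm; origin under its centre. Bystander.
- usb_stick: loose red memory stick lying at the back right of the dispenser, 58 x 19 x 9 mm; origin under its centre. Bystander.
There are look-alikes about, which are no part of the job. Several things have the shape of the orange_cell; the one meant has the colours described above.

How it is judged:
On the way, in this order (a step that is already met when the one before it is completed fails the run):
1. the paddle of the orange battery's lane is pressed down by the robot, its gate lifting (((y of orange_cell in the frame of rack above 0 m and value of joint lever_left above 0.15 rad and contact force between anything else and lever_left_c2 above 0.3 N) or (y of orange_cell in the frame of rack below 0 m and value of joint lever_right above 0.15 rad and contact force between anything else and lever_right_c2 above 0.3 N))), for 0.02 s.
2. the orange battery has reached the front lip while its gate is still held up (((y of orange_cell in the frame of rack above 0 m and value of joint lever_left above 0.15 rad and x of orange_cell in the frame of rack below -0.072 m) or (y of orange_cell in the frame of rack below 0 m and value of joint lever_right above 0.15 rad and x of orange_cell in the frame of rack below -0.072 m))), for 0.02 s.
At the end, for the whole second after the job is handed in: The orange battery lies at rest against the front lip of the dispenser (centre 72 to 100 mm in front of the rack's origin), the blue battery rests behind its shut gate, and both levers are back at rest (under 0.04 rad) (x of orange_cell in the frame of rack between -0.1 and -0.072 m and z of orange_cell in the frame of rack below 0.042 m and linear speed of each of orange_cell, blue_cell below 0.02 m/s and x of blue_cell in the frame of rack between 0 and 0.03 m and value of joint each of lever_left, lever_right below 0.04 rad); the robot touches nothing.
It fails at once if the blue battery leaves its place behind its gate (x of blue_cell in the frame of rack below -0.008 m or z of blue_cell in the frame of rack above 0.085 m).
It fails at once if the orange battery is lifted (z of orange_cell in the frame of rack above 0.085 m).
It fails at once if the robot touches a battery (contact force between any of the arm, the fingers and orange_cell above 0.3 N or contact force between any of the arm, the fingers and blue_cell above 0.3 N).
It fails at once if the robot touches a gate itself instead of its paddle (contact force between any of the arm, the fingers and lever_left_c3 above 0.3 N or contact force between any of the arm, the fingers and lever_left_c4 above 0.3 N or contact force between any of the arm, the fingers and lever_right_c3 above 0.3 N or contact force between any of the arm, the fingers and lever_right_c4 above 0.3 N).
It fails at once if the sticky notes, the glue stick or the memory stick is moved by more than 15 mm (distance of any of sticky_pad, glue_stick, usb_stick from where it was at the start of the episode above 0.015 m).
It also fails if it takes over 32 s, if anything falls off the work surface, if the arm or the gripper's body presses on something with over 40 N, if the wrist force passes 120 N, or if a joint passes its speed limit or range.

## Working session

There is one attempt and no reset: what is moved stays moved. The work goes in short steps, Python scripts to look and compute and a tool call to move; the robot and the scene stay as the last step left them, time stands still between calls to the robot, and variables do not carry over. Pictures are saved under pics/ and viewed, at most 10 in all, crops included, and the job is handed in when it is done.

Besides the shell and the picture viewer there is one more tool, called after ">>>" as a command line: name --pt "numbers of a row" for each row, then --argument value for the rest. apply_moves: Moves the arm, as the interface text tells. Its arguments: {"type":"object","properties":{"plan":{"type":"array","items":{"type":"array","items":{"type":"number"}}},"claw":{"type":"number"}},"required":["plan"]}

```bash
mkdir -p pics
cat > h.py <<'E'
import numpy as np,cv2
from station import *
def cloud(c):
    K=c["camera_matrix"];h,w=c["range_z"].shape
    uv=np.stack(np.meshgrid(np.arange(w),np.arange(h)),-1).reshape(-1,1,2).astype(np.float32)
    n=cv2.undistortPoints(uv,np.array(K),np.array(c["D"])).reshape(h,w,2)
    z=c["range_z"];P=np.dstack([n[...,0]*z,n[...,1]*z,z])
    R=cv2.Rodrigues(np.array(c["rvec"],float))[0]
    return (P-np.array(c["tvec"]).reshape(3))@R
def save(n,c): cv2.imwrite(f"pics/{n}.png",c["pixels"][...,::-1])
E
python3 - <<'E'
from h import *
for n in("top","side"):
    c=capture(n);save(n,c);P=cloud(c);np.savez(n,P=P,I=c["pixels"],z=c["range_z"])
print(get_state()["ee_pos"],get_state()["eef_rot"])
E
```

```text
[ 0.26316479 -0.62102641  0.22982039] [-3.14001202e+00  1.06036406e-04  4.00831039e-01]
```

View pics/top.png

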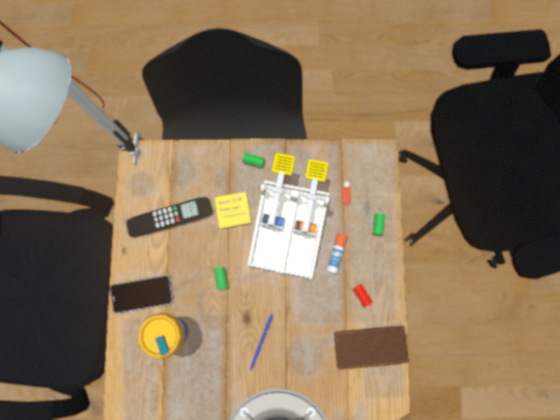

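View pics/side.png

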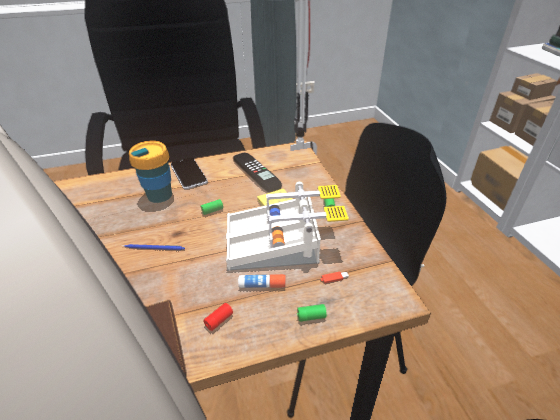

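The top view shows the dispenser at about (290,230), with the blue battery in the left lane (275,221) and the orange one in the right lane (307,228). The paddles are at (283,164) and (317,170). Look-alikes: green cells at (254,160), (221,278) and (379,224), a red cell at (362,295), and the glue stick's orange cap at (340,240). I choose the orange cell at (307,228), so the right paddle at (317,170).

Run:
```python
from h import *
d=np.load("top.npz");P=d["P"];I=d["I"]
cv2.imwrite("pics/crop.png",cv2.resize(I[145:285,225:365,::-1],(600,600),interpolation=cv2.INTER_CUBIC))
for n in("top","side"):
    d=np.load(n+".npz");P=d["P"];I=d["I"].astype(int)
    m=((I[...,0]>170)&(I[...,1]>140)&(I[...,2]<90)&(P[...,2]>.085)&(P[...,2]<.13)&(d["z"]>0)).astype(np.uint8)
    m=cv2.morphologyEx(m,cv2.MORPH_CLOSE,np.ones((3,3)))
    k,l,s,c=cv2.connectedComponentsWithStats(m)
    for i in range(1,k):
        if s[i,4]>30:
            q=P[(l==i)&(P[...,2]>.085)]; print(n,c[i],s[i,4],np.median(q,0),q.min(0),q.max(0),(q.min(0)+q.max(0))/2)
```

```text
top [283.00847458 163.31920904] 354 [ 0.62172047 -0.01531788  0.11021166] [ 0.32458138 -0.03780437  0.10421051] [0.64592137 0.00924432 1.09706669] [ 0.48525138 -0.01428003  0.6006386 ]
top [316.51549296 169.7915493 ] 355 [ 0.60577475 -0.09056191  0.110238  ] [ 0.32458138 -0.11354969  0.10527082] [ 0.62984963 -0.02045505  1.09706669] [ 0.47721551 -0.06700237  0.60116875]
side [328.75641026 191.58547009] 234 [ 0.62054511 -0.01995596  0.10769657] [ 0.5974787  -0.04194809  0.10307893] [0.64573188 0.00763759 0.11061234] [ 0.62160529 -0.01715525  0.10684563]
side [335.70731707 213.24738676] 287 [ 0.60564242 -0.09441873  0.10783757] [ 0.58145238 -0.11525226  0.10201095] [ 0.63046494 -0.06761114  0.11138664] [ 0.60595866 -0.0914317   0.1066988 ]
```

View pics/crop.png

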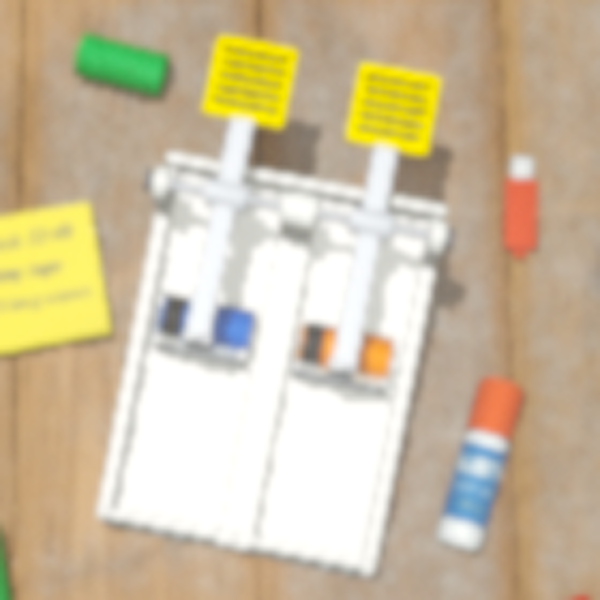

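The crop confirms it: the orange cell is in the right lane at crop (345,352), and the blue one is in the left lane at (205,322). The right paddle is at (0.606, -0.092, 0.109), and the rack yaw is about -0.2.

>>> apply_moves --claw 0 --pt "1.74 2.64 0 -0.06" --pt "1.74 2.64 0 -0.06" --pt "1.74 2.64 0 -0.06" --pt "1.74 2.64 0 -0.06" --pt "1.74 2.64 0 -0.06" --pt "1.74 2.64 0 -0.06" --pt "1.74 2.64 0 -0.06" --pt "1.74 2.64 0 -0.06"

```text
time: 0.77
ee_pos: [0.403, -0.4087, 0.2303]
eef_rot: [-3.141, 0.001, -0.082]
ft_force: [-0.1, -0.1, -0.1]
grip_width: 0.038
grip_force: 0.0
```

>>> apply_moves --pt "1.74 2.64 0 -0.06" --pt "1.74 2.64 0 -0.06" --pt "1.74 2.64 0 0" --pt "1.74 2.64 0 0" --pt "1.74 2.64 0 0" --pt "1.74 2.64 0 0" --pt "1.74 2.64 0 0" --pt "1.74 2.64 0 0"

```text
time: 1.43
ee_pos: [0.5421, -0.1976, 0.2304]
eef_rot: [3.142, 0.001, -0.199]
ft_force: [0.6, -0.5, -0.3]
grip_width: 0.0004
grip_force: 0.0
```

>>> apply_moves --pt "1.74 2.64 0 0" --pt "1.74 2.64 0 0" --pt "1.74 2.64 0 0" --pt "1.74 2.64 0 0" --pt "0 0 0 0" --pt "0 0 0 0"

```text
time: 1.93
ee_pos: [0.6119, -0.091, 0.23]
eef_rot: [-3.141, 0.001, -0.195]
ft_force: [0.3, -0.8, -0.6]
grip_width: 0.0007
grip_force: 0.0
```

>>> apply_moves --pt "0 0 -2.0 0" --pt "0 0 -2.0 0" --pt "0 0 -2.0 0" --pt "0 0 -2.0 0" --pt "0 0 -1.8 0" --pt "0 0 0 0" --pt "0 0 0 0"

```text
time: 2.52
ee_pos: [0.6101, -0.0949, 0.132]
eef_rot: [3.141, 0.002, -0.201]
ft_force: [-0.6, 0.9, 0.4]
grip_width: 0.0004
grip_force: 0.0
```

Run:
```python
from h import *
c=capture("side");cv2.imwrite("pics/s2.png",cv2.resize(c["pixels"][130:280,200:400,::-1],(800,600),interpolation=cv2.INTER_CUBIC))
```

```text
(no output)
```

View pics/s2.png

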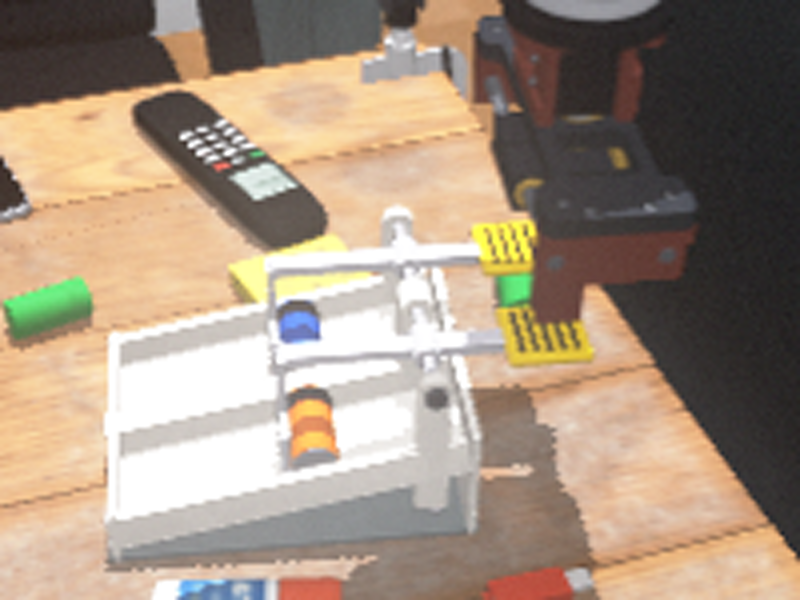

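The closed fingertips stand at crop (555,315), just above the right paddle and clear of the left one. Next I press.

>>> apply_moves --pt "0 0 -0.8 0" --pt "0 0 -0.6 0" --pt "0 0 -0.5 0" --pt "0 0 -0.5 0" --pt "0 0 -0.5 0" --pt "0 0 -0.5 0" --pt "0 0 0 0" --pt "0 0 0 0"

```text
time: 3.23
ee_pos: [0.6113, -0.0935, 0.0985]
eef_rot: [3.141, 0.0, -0.199]
ft_force: [-0.7, -0.4, 3.9]
grip_width: 0.0006
grip_force: 1.6
```

>>> apply_moves --pt "0 0 0 0" --pt "0 0 0 0" --pt "0 0 0 0" --pt "0 0 0 0" --pt "0 0 0 0" --pt "0 0 0 0" --pt "0 0 0 0" --pt "0 0 0 0"

```text
time: 3.9
ee_pos: [0.6113, -0.0935, 0.0987]
eef_rot: [3.142, 0.0, -0.199]
ft_force: [-1.3, -0.6, 2.9]
grip_width: 0.0003
grip_force: 1.6
```

Run:
```python
from h import *
c=capture("side");cv2.imwrite("pics/s3.png",cv2.resize(c["pixels"][130:280,200:400,::-1],(800,600),interpolation=cv2.INTER_CUBIC))
```

```text
(no output)
```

View pics/s3.png

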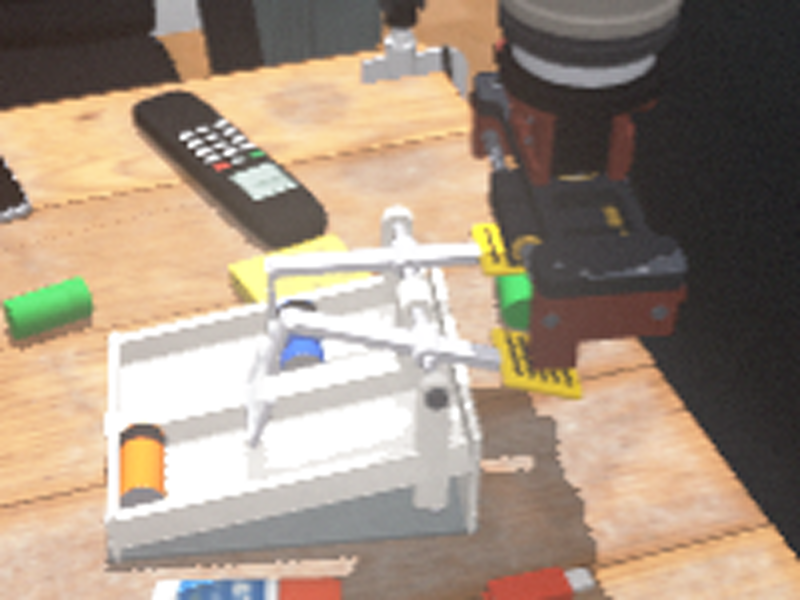

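The orange battery is at the lip (crop (142,465)) with its gate still held up, and the blue one is in place. Now I let go by going straight up.

>>> apply_moves --pt "0 0 0.5 0" --pt "0 0 0.5 0" --pt "0 0 0.5 0" --pt "0 0 0.6 0" --pt "0 0 1.5 0" --pt "0 0 2.0 0" --pt "0 0 2.0 0" --pt "0 0 2.0 0"

```text
time: 4.62
ee_pos: [0.6104, -0.0932, 0.1954]
eef_rot: [-3.142, 0.002, -0.199]
ft_force: [0.7, -0.4, -0.8]
grip_width: 0.0002
grip_force: 0.0
```

>>> apply_moves --pt "0 0 1 0" --pt "0 0 0 0" --pt "0 0 0 0" --pt "0 0 0 0" --pt "0 0 0 0" --pt "0 0 0 0" --pt "0 0 0 0" --pt "0 0 0 0"

```text
time: 5.28
ee_pos: [0.6111, -0.0935, 0.2041]
eef_rot: [3.142, 0.001, -0.199]
ft_force: [-0.9, 0.6, 0.4]
grip_width: 0.0008
grip_force: 0.0
```

Run:
```python
from h import *
c=capture("side");cv2.imwrite("pics/s4.png",cv2.resize(c["pixels"][130:280,200:400,::-1],(800,600),interpolation=cv2.INTER_CUBIC))
```

```text
(no output)
```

View pics/s4.png

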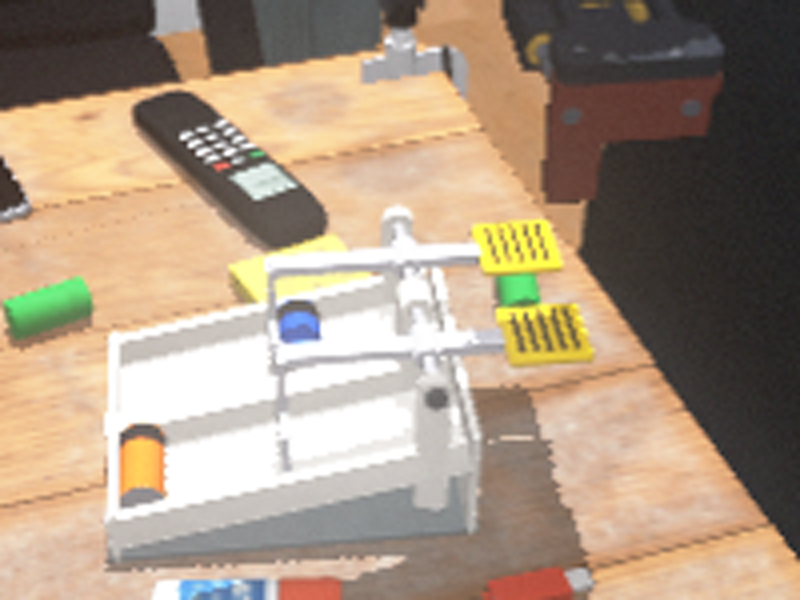

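Both levers are level again. The orange battery lies at the lip (142,465), the blue one is behind its gate (298,322), and the arm is clear.

```bash
python3 -c "from station import *; print(close_job())"
```

```text
the job is handed in; nothing more can be done
None
```

The job is handed in: the orange battery rolled to the front lip and its gate is shut again, and the last picture shows the blue battery still behind its gate and the arm clear; the hand-in returned no verdict.

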